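# Turn the spice carousel and hold it

### The job

Gently turn the spice carousel until the jar with the knob on its lid stands at the front, in the middle of the gap in the rail above the wooden tongue, and keep hold of the turning part so that it stays still: finish while still gripping or pressing it firmly, without letting go. Never whirl the carousel, and leave the things standing around it where they are.

Things in the scene. Friction and masses are not known exactly. Their poses are not given: they have to be found in the camera images.
- carousel: Fixed round wooden plinth, 280 mm across, 20 mm high. Origin: centre of its underside, on the turning axis; z up; its front is its own -x direction. There a wooden tongue (50 mm wide, 14 mm high) sticks out to 175 mm from the axis, and there the thin steel rail round it (radius 134 mm, top 68 mm above the counter) has its only gap, 109 mm wide.
- front_mark (a point): A point fixed to the plinth: where the jar knob's middle (point jar_knob) is when its jar stands exactly at the front. 85 mm from the axis towards the tongue and the middle of the rail's gap, 184 mm above the counter.
- spice_wheel: All that turns: wooden disc (radius 122 mm, top 43 mm above the counter) with six amber glass jars fixed on it, evenly spaced, axes 85 mm from the turning axis. Jars 46 mm across, flat wooden lids 50 mm across, lid tops 125 to 143 mm above the counter (the knobbed jar's 163 mm); middle post up to 163 mm. About 0.9 kg. Origin on the axis, 20 mm above the counter; its -x points to the knobbed jar.
- jar_knob (a point): A point in the upright wooden knob (cylinder, diameter 26 mm, from 163 to 199 mm above the counter) on the lid of the wanted jar, the tallest, the only lid with a knob. The point is on the knob's axis, 184 mm above the counter, 21 mm over the lid. Nothing else of the carousel reaches above 163 mm, so it can be gripped from above from any side.
- turntable (a joint): Angle of the wheel, rad, growing counter-clockwise seen from above. 0 and 2 pi both mean the knobbed jar stands exactly at the front; it starts between 0.7 and 5.58. It turns either way (stops only at -6.5 and 12.8) on a damped bearing with slight friction (0.06 N m, about 1 N at the jars) and stays where it is left.
- oil_bottle: Bystander: green glass oil bottle, loose, diameter 56, height 190 mm, standing beside the carousel, axis about 185 to 245 mm from the carousel's axis. Origin: centre of its underside.
- pepper_mill: Bystander: dark wooden pepper mill, loose, diameter 52, height 155 mm, standing beside the carousel, axis about 185 to 245 mm from the carousel's axis. Origin: centre of its underside.
- prep_bowl: Bystander: small white bowl, loose, rim diameter 80, height 45 mm, standing beside the carousel, axis about 185 to 245 mm from the carousel's axis. Origin: centre of its underside.
- tin: Bystander: plain steel tin, loose, diameter 66, height 90 mm, standing beside the carousel, axis about 185 to 245 mm from the carousel's axis. Origin: centre of its underside.
- salt_pot: Bystander: small lidded white salt pot, loose, diameter 60, height 60 mm, standing beside the carousel, axis about 185 to 245 mm from the carousel's axis. Origin: centre of its underside.

How it is judged:
By the outcome, as a careful person would: the job done as asked, in the order asked, and still so for the second after the job is handed in, while the arm keeps its last pose, push and grip.
It also fails if it takes over 38 s, if anything falls off the work surface, if the arm or the gripper's body presses on something with over 40 N, if the wrist force passes 120 N, or if a joint passes its speed limit or range.

### The arm

A 6-joint arm with a two-finger parallel gripper is mounted at the origin on the work surface. World frame = base frame: x ahead of the robot, y to its left, z up, the work surface at z = 0. Lengths are in m, angles in rad, forces in N, time in s.
With the tool pointing down it reaches from about 0.35 to 0.975 m from the base axis. Payload 4.9 kg.
Tool frame: the origin (TCP) lies on the centre line of the jaws, within the pads' length; the fingertips stand manip.tip_reach ahead of it and the grasp point (between the pads) is the TCP (manip.tip_reach is the distance from the TCP to the fingertips, in m); z points along the fingers, y is the line along which they close (so a half turn about z gives the same grasp; the last joint's range is limited). The gripper opens to 85 mm and grips with 20 to 120 N. Pads are 22 mm wide; open, the fingers measure 114 mm over their backs; the gripper's body (76 mm by 85 mm) begins 54 mm behind the grasp point. The pads swing forward as they close: fully open they stand 13 mm farther back than shut.
Start: joints at [-1.348, 0.053, 1.613, -0, 1.476, -0.119], TCP at [0.209, -0.589, 0.25] pointing down, gripper open.
Joint ranges: [-3.01, 3.01], [-1.01, 2.22], [0.06, 2.58], [-1.02, 4.17], [0.09, 2.62], [-3.14, 3.14]. Speed limits (rad/s): [2.57, 2.57, 3.14, 3.14, 3.14, 3.14].

### API

Orientations are given as a unit quaternion [w, x, y, z].
In Python, from plant import manip gives the robot as it stands. The module is installed in compiled form; this text tells all that it offers.
- The arm moves only by the tool move_arm, never from a script. Its argument "rows" is a list of rows, each a list of 7 numbers: the shift along the tool's x, y, z in cm, then the turn, a rotation vector about the tool's x, y, z in degrees, then the opening, from -1 (shut) to 1 (fully open). In form: [[tx, ty, tz, ax, ay, az, jaw], ...]. A call has 1 to 20 rows; each row shifts and turns the commanded pose from where the row before left it, along the tool's axes as they then stand; what a row does not reach is not made up. A row lasts 1/12 s, in which the tool goes at most 41.7 mm and 7.16 degrees, less where a joint would pass 70% of its speed; a pose out of reach is approached as far as the arm can. A call is refused whole if a number of a shift passes 4.17 or a number of a turn 7.16, either way. A call with a gripper value outside its range is refused whole. The fingers move at their own pace and stop on an object; the grip force is fixed at half the most. Time passes only in rows, so rows that do not move let the fingers close. It gives the time, the measured TCP pose, the force, the opening and the grip force at its end, in the units of the state.
- manip.state(): the state, without advancing time (a new reading comes with each control period).
- manip.grab_frame(name): name is "scene" or "top"; returns a dict with "img" (384x512x3 uint8, blue, green, red), "mtx" (3x3 intrinsics, pixels), "R" (3x3) and "t" (3): a world point X has camera coordinates R X + t. Camera axes: x right, y down, z forward; pixel columns grow to the right and rows downward; lengths in m; the calibration is good to about 2 mm. A picture is of the moment at which its call begins. There is no depth.
- manip.job_done(): hands the job in; it is judged then, once.
The state is a dict: "time": time; "joint_pos": joint angles; "joint_vel": joint speeds; "joint_efforts": joint torques, N m; "tool_pos": TCP position; "tool_rot": TCP orientation; "contact_force": force on the tool from outside, world axes, zero at the start; "ft_torque": the same for the moment, N m; "gripper_width": opening from 0.0 (shut) to 1.0 (fully open); "grasp_force": force on a finger pad.
Only numpy, scipy, OpenCV 4.12 (cv2) and the standard library are available. Lean on these libraries where they do the work, as an engineer would, in place of code of your own. Each camera call takes 0.05 s, during which the arm holds its last target. There are 200 camera calls.

## Working session

There is one attempt and no reset: what is moved stays moved. The work goes in short steps, Python scripts to look and compute and a tool call to move; the robot and the scene stay as the last step left them, time stands still between calls to the robot, and variables do not carry over. Pictures are saved under pics/ and viewed, at most 10 in all, crops included, and the job is handed in when it is done.

Besides the shell and the picture viewer there is one more tool, called after "Request:" as name(argument=value, ...), one argument or row to a line, values as JSON. move_arm: Moves the arm, as the interface text tells. Its arguments: {"type":"object","properties":{"rows":{"type":"array","items":{"type":"array","items":{"type":"number"}}}},"required":["rows"]}

```bash
mkdir -p pics; python3 - <<'E'
from plant import manip
import cv2,pickle,numpy as np
d={n:manip.grab_frame(n) for n in("scene","top")}
pickle.dump(d,open("f0.pkl","wb"))
cv2.imwrite("pics/a.png",d["top"]["img"]);cv2.imwrite("pics/b.png",d["scene"]["img"])
for n in d: print(n,d[n]["mtx"].tolist(),(-d[n]["R"].T@d[n]["t"]).round(3),d[n]["R"].round(3).tolist())
s=manip.state();print(s["tool_pos"],s["tool_rot"],manip.tip_reach,s["time"])
E
```

```text
scene [[450.36939883610876, 0.0, 258.1704163401993], [0.0, 450.36939883610876, 195.68297271631948], [0.0, 0.0, 1.0]] [0.964 0.725 0.959] [[-0.896, 0.444, 0.008], [0.325, 0.669, -0.668], [-0.302, -0.596, -0.744]]
top [[347.51083067055635, 0.0, 258.0415016552416], [0.0, 347.51083067055635, 188.3468126906234], [0.0, 0.0, 1.0]] [0.43  0.048 1.059] [[-0.004, -1.0, 0.001], [-0.978, 0.003, -0.209], [0.209, -0.002, -0.978]]
[ 0.20938137 -0.58832727  0.24919817] [-9.19193807e-04  9.85432145e-01  1.70066578e-01 -4.30989272e-05] 0.019 0.1
```

View pics/a.png

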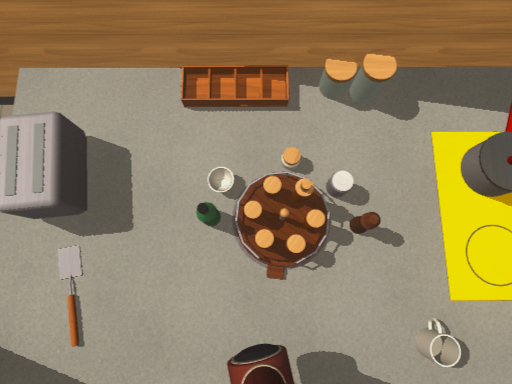

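View pics/b.png

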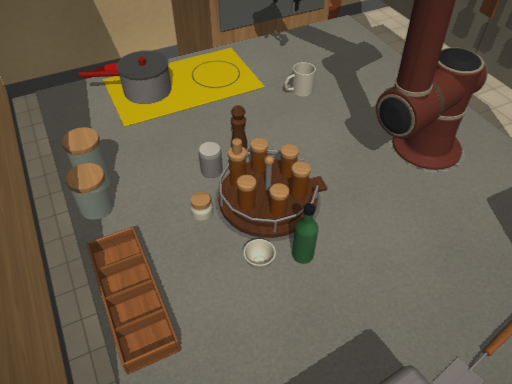

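View crops.

```bash
python3 - <<'E'
import cv2,pickle,numpy as np
d=pickle.load(open("f0.pkl","rb"))
a=d["top"]["img"][165:285,220:390];b=d["scene"]["img"][125:240,205:335]
cv2.imwrite("pics/c.png",cv2.resize(a,(680,480),interpolation=cv2.INTER_CUBIC))
cv2.imwrite("pics/d.png",cv2.resize(b,(650,575),interpolation=cv2.INTER_CUBIC))
for n in d:
  im=d[n]["img"];h=cv2.cvtColor(im,cv2.COLOR_BGR2HSV)
  m=cv2.inRange(h,(8,120,130),(20,255,255))
  k,l,s,c=cv2.connectedComponentsWithStats(m)
  print(n,[(s[i].tolist(),c[i].round(1).tolist()) for i in range(1,k) if 8<s[i,4]<400])
E
```

```text
scene [([240, 28, 5, 13, 48], [242.1, 34.1]), ([236, 33, 1, 9, 9], [236.0, 37.0]), ([228, 139, 18, 22, 205], [237.0, 150.5]), ([251, 138, 17, 14, 179], [258.9, 144.3]), ([281, 144, 17, 15, 181], [289.3, 150.8]), ([265, 156, 9, 8, 54], [268.8, 159.5]), ([292, 162, 18, 15, 210], [300.8, 168.5]), ([237, 175, 19, 16, 233], [246.2, 182.0]), ([270, 183, 19, 17, 236], [279.3, 190.8]), ([191, 192, 19, 17, 238], [200.1, 199.5]), ([97, 227, 37, 14, 63], [114.9, 233.5]), ([136, 237, 41, 105, 130], [157.2, 291.7]), ([120, 239, 20, 19, 232], [128.9, 248.2]), ([104, 245, 16, 20, 207], [111.6, 254.4]), ([104, 254, 37, 14, 47], [122.3, 260.2]), ([113, 280, 38, 16, 54], [132.0, 287.6]), ([145, 290, 15, 20, 175], [152.0, 299.6]), ([102, 293, 20, 67, 80], [111.2, 325.5]), ([129, 295, 17, 22, 249], [137.2, 305.5]), ([116, 302, 16, 20, 200], [123.4, 311.4]), ([122, 310, 40, 17, 55], [142.9, 317.6]), ([155, 320, 16, 18, 172], [162.9, 328.4]), ([139, 326, 18, 20, 210], [147.3, 335.3]), ([488, 329, 24, 25, 100], [499.9, 341.8]), ([126, 333, 15, 18, 166], [132.5, 341.6]), ([125, 341, 50, 23, 106], [149.1, 352.3])]
top [([283, 147, 18, 17, 232], [291.4, 155.2]), ([263, 175, 19, 19, 271], [271.9, 184.1]), ([295, 178, 19, 19, 245], [303.8, 186.7]), ([244, 200, 18, 19, 269], [252.5, 208.9]), ([280, 208, 9, 9, 67], [283.9, 212.0]), ([306, 209, 19, 19, 281], [315.1, 217.8]), ([255, 229, 19, 19, 293], [264.0, 238.0]), ([286, 234, 20, 19, 293], [295.6, 243.1]), ([68, 295, 8, 52, 240], [71.3, 321.1])]
```

View pics/c.png

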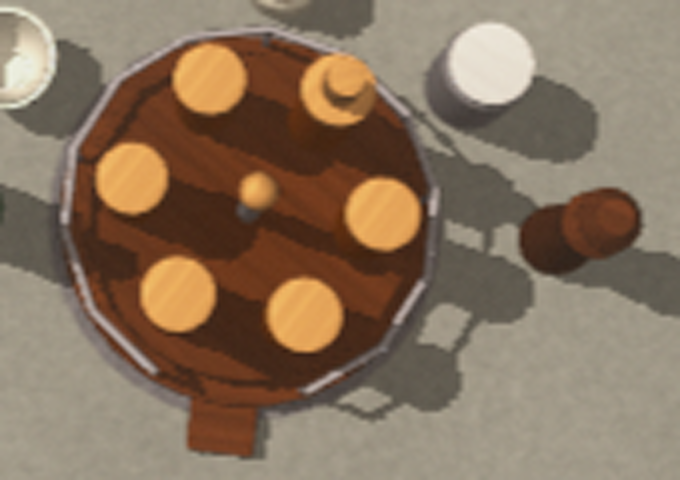

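View pics/d.png

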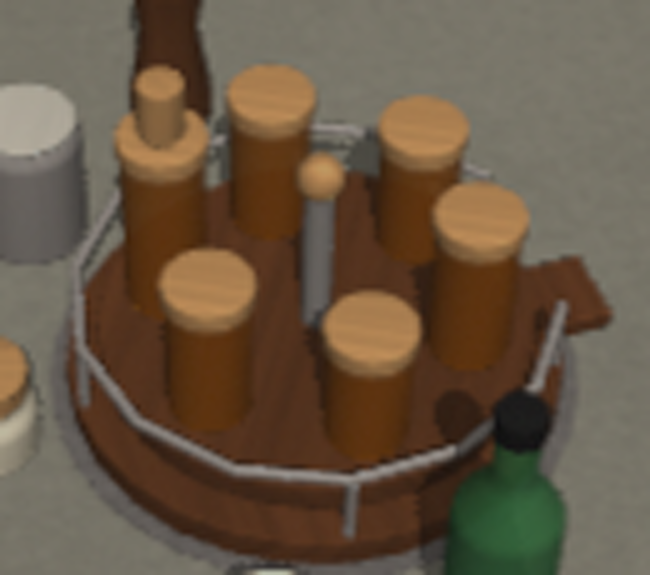

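```bash
cat > h.py <<'E'
import cv2,numpy as np
def P(f): return f["mtx"]@np.c_[f["R"],f["t"]]
def tri(d,a,b):
    X=cv2.triangulatePoints(P(d["top"]),P(d["scene"]),np.array(a,float).reshape(2,1),np.array(b,float).reshape(2,1)).ravel();return X[:3]/X[3]
def plane(f,p,z):
    c=-f["R"].T@f["t"];r=f["R"].T@np.linalg.solve(f["mtx"],[*p,1.]);return (c+r*(z-c[2])/r[2])
def ct(u,v,s=4,ox=220,oy=165): return ((u+.5)/s-.5+ox,(v+.5)/s-.5+oy)
def cs(u,v): return ct(u,v,5,205,125)
E
python3 - <<'E'
import pickle;from h import *
np.set_printoptions(precision=4,suppress=True)
d=pickle.load(open("f0.pkl","rb"));T=d["top"]
k=tri(d,ct(349,80),cs(160,80));print("knobtop",k,plane(T,ct(349,80),.199),plane(d["scene"],cs(160,80),.199))
p=tri(d,(283.9,212),(268.8,159.5));print("post",p)
g=[plane(T,ct(*q),.068) for q in((155,372),(305,390))];print("gap",g,np.linalg.norm(g[0]-g[1]))
t=[plane(T,ct(*q),.014) for q in((187,452),(255,458))];print("tongue",t,np.linalg.norm(t[0]-t[1]))
L=[]
# lids order around, top vs scene
for a,b in [((271.9,184.1),cs(208,283)),((252.5,208.9),cs(371,325)),((264,238),cs(480,218)),((295.6,243.1),cs(424,130)),((315.1,217.8),cs(272,97))]:
    x=tri(d,a,b);L.append(x);print("lid",x)
L=np.array(L)
def circ(L):
    s=np.linalg.lstsq(np.c_[2*L[:,:2],np.ones(len(L))],(L[:,:2]**2).sum(1),rcond=None)[0];return s[:2],np.sqrt(s[2]+s[:2]@s[:2])
print("circ",circ(L))
c=circ(L)[0]
print("lid angles",np.degrees(np.arctan2(*(L[:,:2]-c).T[::-1])))
for n,q in(("knob",k),("gap",(g[0]+g[1])/2),("tongue",(t[0]+t[1])/2)):
    v=(q-[*c,0])[:2];print(n,np.linalg.norm(v),np.degrees(np.arctan2(v[1],v[0])))
# bystanders in top
for n,q,z in(("tin",ct(490,63),.09),("mill",ct(603,222),.155),("salt",(291.4,155.2),.06),("bowl",(221,180),.045),("bottle",(204,207),.19)):
    x=plane(T,q,z);v=x[:2]-c;print(n,x,np.linalg.norm(v),np.degrees(np.arctan2(v[1],v[0])))
E
```

```text
knobtop [ 0.622  -0.0767  0.1987] [ 0.623  -0.0774  0.199 ] [ 0.6217 -0.0758  0.199 ]
post [ 0.5581 -0.02    0.1546]
gap [array([0.4437, 0.0461, 0.068 ]), array([ 0.431 , -0.0585,  0.068 ])] 0.10530602325544687
tongue [array([0.3872, 0.0229, 0.014 ]), array([ 0.3828, -0.0266,  0.014 ])] 0.04965990482694804
lid [0.6371 0.0098 0.1375]
lid [0.5713 0.0625 0.1263]
lid [0.4919 0.0322 0.1407]
lid [ 0.4785 -0.0511  0.1284]
lid [ 0.5446 -0.1042  0.1356]
circ (array([ 0.5579, -0.0209]), np.float64(0.08467560342118129))
lid angles [  21.1301   80.8656  141.1798 -159.1334  -99.0212]
knob 0.08505845043669151 -41.02193293539299
gap 0.12139696243778622 173.0636082087569
tongue 0.1738916980042511 173.72883714182754
tin [ 0.6596 -0.1947  0.09  ] 0.20145475909461133 -59.663325210248196
mill [ 0.5374 -0.2464  0.155 ] 0.2264324563722557 -95.19781447605594
salt [ 0.7449 -0.0542  0.06  ] 0.18997564433329658 -10.116501523298888
bowl [0.6727 0.1572 0.045 ] 0.2118668127146003 57.174949992541464
bottle [0.568  0.1832 0.19  ] 0.20434556728544498 87.17122408482966
```

Request:
move_arm(
  rows=[
    [0,0,0,0,0,-7.14,1],
    [0,0,0,0,0,-7.14,1],
    [0,0,0,0,0,-7.14,1],
    [0,0,0,0,0,-7.14,1],
    [0,0,0,0,0,-7.14,1],
    [0,0,0,0,0,-7.14,1],
    [0,0,0,0,0,-7.14,1],
    [0,0,0,0,0,-7.14,1],
    [0,0,0,0,0,-7.14,1],
    [0,0,0,0,0,-7.14,1],
    [0,0,0,0,0,-7.14,1],
    [0,0,0,0,0,-7.14,1],
    [0,0,0,0,0,-7.14,1],
    [0,0,0,0,0,-7.14,1],
    [0,0,0,0,0,-7.14,1],
    [0,0,0,0,0,-7.14,1],
    [0,0,0,0,0,-7.14,1],
  ],
)

```text
time: 1.52
tool_pos: [0.2094, -0.5885, 0.2496]
tool_rot: [-0.0, 0.331, 0.944, 0.001]
contact_force: [0.4, -0.6, -0.7]
gripper_width: 0.999
grasp_force: 0.0
```

```bash
cat >> h.py <<'E'
def rel(s,target):
    from scipy.spatial.transform import Rotation as Ro
    w,x,y,z=s["tool_rot"];R=Ro.from_quat([x,y,z,w]).as_matrix()
    print("t",s["time"],"pos",s["tool_pos"],"yaw",np.degrees(np.arctan2(R[1,0],R[0,0])),"zaxis",R[:,2],"q",np.degrees(s["joint_pos"]).round(1))
    print("F",s["contact_force"],s["ft_torque"],"w",s["gripper_width"],s["grasp_force"])
    print("shift cm",R.T@(np.array(target)-s["tool_pos"])*100)
E
python3 -c "
from h import *;from plant import manip
np.set_printoptions(precision=4,suppress=True)
rel(manip.state(),(.6232,-.075,.25))"
```

```text
t 1.5167 pos [ 0.2094 -0.5885  0.2496] yaw 141.31968530318687 zaxis [-0.0003  0.0012 -1.    ] q [ -77.2    3.    92.5   -0.    84.6 -128.6]
F [ 0.4451 -0.629  -0.6561] [ 0.0521  0.0225 -0.0284] w 0.999399012784695 0.0
shift cm [-0.2094 65.9457  0.0059]
```

Request:
move_arm(
  rows=[
    [-0.01,3.3,0,0,0,0,1],
    [-0.01,3.3,0,0,0,0,1],
    [-0.01,3.3,0,0,0,0,1],
    [-0.01,3.3,0,0,0,0,1],
    [-0.01,3.3,0,0,0,0,1],
    [-0.01,3.3,0,0,0,0,1],
    [-0.01,3.3,0,0,0,0,1],
    [-0.01,3.3,0,0,0,0,1],
    [-0.01,3.3,0,0,0,0,1],
    [-0.01,3.3,0,0,0,0,1],
    [-0.01,3.3,0,0,0,0,1],
    [-0.01,3.3,0,0,0,0,1],
    [-0.01,3.3,0,0,0,0,1],
    [-0.01,3.3,0,0,0,0,1],
    [-0.01,3.3,0,0,0,0,1],
    [-0.01,3.3,0,0,0,0,1],
    [-0.01,3.3,0,0,0,0,1],
    [-0.01,3.3,0,0,0,0,1],
    [-0.01,3.3,0,0,0,0,1],
    [-0.01,3.3,0,0,0,0,1],
  ],
)

```text
time: 3.18
tool_pos: [0.6273, -0.0759, 0.2496]
tool_rot: [-0.0, 0.334, 0.943, -0.0]
contact_force: [0.4, -0.7, 0.3]
gripper_width: 1.002
grasp_force: 0.0
```

```bash
python3 -c "
from h import *;from plant import manip
np.set_printoptions(precision=4,suppress=True)
f=manip.grab_frame('scene');cv2.imwrite('pics/e.png',cv2.resize(f['img'][80:240,180:360],(720,640))[:600])
rel(manip.state(),(.6232,-.075,.186))"
```

```text
t 3.2333 pos [ 0.6298 -0.0715  0.2495] yaw 141.19902404574253 zaxis [ 0.0016  0.0039 -1.    ] q [-13.3   4.2  91.3   0.2  84.5 -64.5]
F [-2.5335  2.9581 -0.947 ] [ 0.1266  0.0327 -0.015 ] w 1.003838487866245 0.0
shift cm [ 0.2884 -0.7106  6.3477]
```

View pics/e.png

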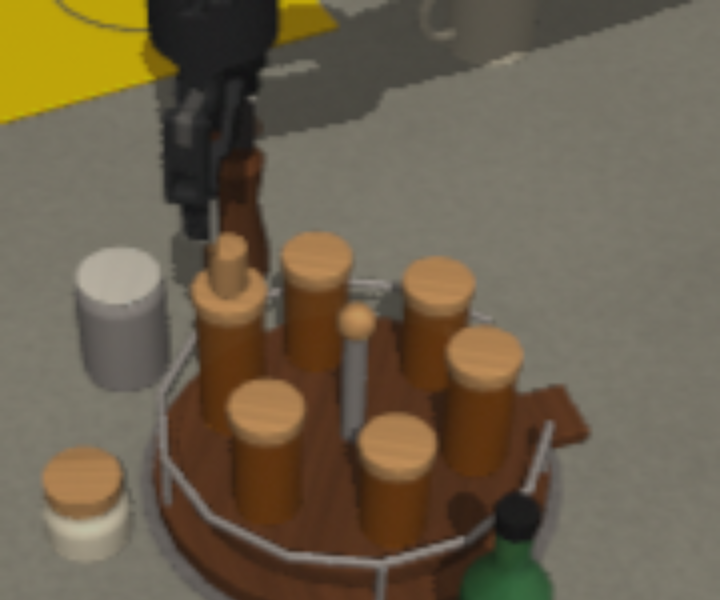

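Request:
move_arm(
  rows=[
    [0,0,0,0,0,0,1],
    [0,0,0,0,0,0,1],
    [0,0,0,0,0,0,1],
    [0,0,0,0,0,0,1],
  ],
)

```text
time: 3.57
tool_pos: [0.6261, -0.0784, 0.2501]
tool_rot: [-0.0, 0.335, 0.942, -0.0]
contact_force: [0.3, 0.1, 0.0]
gripper_width: 0.999
grasp_force: 0.0
```

```bash
python3 -c "
from h import *;from plant import manip
np.set_printoptions(precision=4,suppress=True)
rel(manip.state(),(.6232,-.075,.188))"
```

```text
t 3.5667 pos [ 0.6261 -0.0784  0.2501] yaw 140.87930151677872 zaxis [-0.0004 -0.0001 -1.    ] q [-13.9   3.8  91.6  -0.   84.6 -64.8]
F [0.344  0.1226 0.0307] [ 0.0115  0.0414 -0.0127] w 0.9991410742130858 0.0
shift cm [0.4375 0.0828 6.2115]
```

Request:
move_arm(
  rows=[
    [0.22,0.04,0.2,0,0,0,1],
    [0.22,0.04,0.6,0,0,0,1],
    [0,0,0.8,0,0,0,1],
    [0,0,0.8,0,0,0,1],
    [0,0,0.8,0,0,0,1],
    [0,0,0.8,0,0,0,1],
    [0,0,0.8,0,0,0,1],
    [0,0,0.6,0,0,0,1],
    [0,0,0.5,0,0,0,1],
    [0,0,0.3,0,0,0,1],
    [0,0,0,0,0,0,1],
    [0,0,0,0,0,0,1],
    [0,0,0,0,0,0,1],
  ],
)

```text
time: 4.65
tool_pos: [0.6242, -0.0741, 0.1889]
tool_rot: [0.001, 0.334, 0.943, 0.0]
contact_force: [0.0, 0.4, 0.2]
gripper_width: 1.001
grasp_force: 0.0
```

```bash
python3 -c "
from h import *;from plant import manip
np.set_printoptions(precision=4,suppress=True)
f=manip.grab_frame('scene');cv2.imwrite('pics/f.png',cv2.resize(f['img'][80:240,180:360],(720,640))[:600])
rel(manip.state(),(.6232,-.075,.188))"
```

```text
t 4.7 pos [ 0.6242 -0.0741  0.189 ] yaw 140.96491645390137 zaxis [ 0.0011 -0.0003 -1.    ] q [-13.6   6.   95.3  -0.   78.7 -64.5]
F [-0.1504 -0.1442  0.4037] [ 0.0176 -0.0019  0.0397] w 1.0018169110453383 0.0
shift cm [ 0.0199 -0.1287  0.1   ]
```

View pics/f.png

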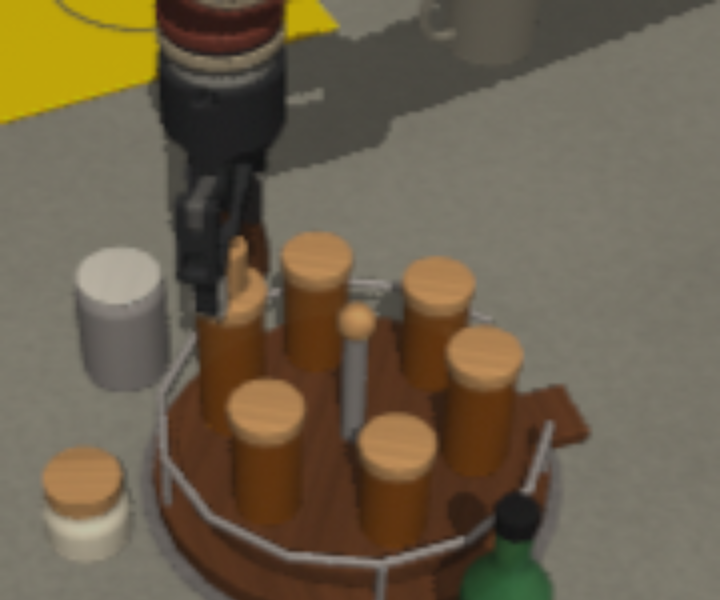

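Request:
move_arm(
  rows=[
    [0,0,0,0,0,0,0.6],
    [0,0,0,0,0,0,0.2],
    [0,0,0,0,0,0,-0.1],
    [0,0,0,0,0,0,-0.2],
    [0,0,0,0,0,0,-0.3],
    [0,0,0,0,0,0,-0.4],
    [0,0,0,0,0,0,-0.5],
    [0,0,0,0,0,0,-0.7],
    [0,0,0,0,0,0,-1],
    [0,0,0,0,0,0,-1],
    [0,0,0,0,0,0,-1],
    [0,0,0,0,0,0,-1],
  ],
)

```text
time: 5.7
tool_pos: [0.6239, -0.0741, 0.1886]
tool_rot: [0.0, 0.334, 0.943, -0.0]
contact_force: [-2.2, -0.1, 2.9]
gripper_width: 0.286
grasp_force: 58.8
```

```bash
python3 -c "
from h import *;from plant import manip
np.set_printoptions(precision=4,suppress=True)
s=manip.state();rel(s,(.558,-.0205,.188))
v=s['tool_pos'][:2]-[.558,-.0205];print(np.hypot(*v),np.degrees(np.arctan2(v[1],v[0])))"
```

```text
t 5.7 pos [ 0.6239 -0.0741  0.1886] yaw 140.96656682922765 zaxis [ 0.0002 -0.0001 -1.    ] q [-13.6   6.   95.3  -0.   78.7 -64.5]
F [-2.1819 -0.1107  2.9421] [ 0.0079  0.32   -0.0025] w 0.28629698633306244 58.80460023880005
shift cm [8.4894 0.0146 0.0616]
0.08489366438693473 -39.13187321449291
```

Request:
move_arm(
  rows=[
    [0.0013,-0.1483,0,0,0,1,-1],
    [0.0013,-0.1483,0,0,0,1,-1],
    [0.0052,-0.2966,0,0,0,2,-1],
    [0.0052,-0.2966,0,0,0,2,-1],
    [0.0052,-0.2966,0,0,0,2,-1],
    [0.0052,-0.2966,0,0,0,2,-1],
    [0.0052,-0.2966,0,0,0,2,-1],
    [0.0052,-0.2966,0,0,0,2,-1],
    [0.0052,-0.2966,0,0,0,2,-1],
    [0.0052,-0.2966,0,0,0,2,-1],
    [0.0052,-0.2966,0,0,0,2,-1],
    [0.0052,-0.2966,0,0,0,2,-1],
    [0.0052,-0.2966,0,0,0,2,-1],
    [0.0052,-0.2966,0,0,0,2,-1],
    [0.0052,-0.2966,0,0,0,2,-1],
    [0.0052,-0.2966,0,0,0,2,-1],
    [0.0052,-0.2966,0,0,0,2,-1],
    [0.0052,-0.2966,0,0,0,2,-1],
    [0.0013,-0.1483,0,0,0,1,-1],
    [0.0013,-0.1483,0,0,0,1,-1],
  ],
)

```text
time: 7.37
tool_pos: [0.5802, -0.1029, 0.1886]
tool_rot: [0.001, 0.61, 0.793, 0.0]
contact_force: [3.3, -1.4, 1.8]
gripper_width: 0.287
grasp_force: 59.2
```

```bash
cat > st.py <<'E'
from h import *;from plant import manip
np.set_printoptions(precision=4,suppress=True)
s=manip.state();rel(s,(.558,-.0205,.188))
v=s['tool_pos'][:2]-[.558,-.0205];print(np.hypot(*v),np.degrees(np.arctan2(v[1],v[0])))
E
python3 st.py
```

```text
t 7.3667 pos [ 0.5802 -0.1029  0.1886] yaw 104.85629591931563 zaxis [ 0.002  -0.0004 -1.    ] q [-17.3   0.7 100.8   0.   78.4 -32.2]
F [ 3.2999 -1.3914  1.7552] [-0.0997 -0.2447 -0.1269] w 0.287165652138668 59.15595352649689
shift cm [ 8.5336 -0.0376  0.0572]
0.08533669412978802 -74.891968536962
```

Request:
move_arm(
  rows=[
    [0.0013,-0.1483,0,0,0,1,-1],
    [0.0052,-0.2966,0,0,0,2,-1],
    [0.0052,-0.2966,0,0,0,2,-1],
    [0.0052,-0.2966,0,0,0,2,-1],
    [0.0052,-0.2966,0,0,0,2,-1],
    [0.0052,-0.2966,0,0,0,2,-1],
    [0.0052,-0.2966,0,0,0,2,-1],
    [0.0052,-0.2966,0,0,0,2,-1],
    [0.0052,-0.2966,0,0,0,2,-1],
    [0.0052,-0.2966,0,0,0,2,-1],
    [0.0052,-0.2966,0,0,0,2,-1],
    [0.0052,-0.2966,0,0,0,2,-1],
    [0.0052,-0.2966,0,0,0,2,-1],
    [0.0052,-0.2966,0,0,0,2,-1],
    [0.0052,-0.2966,0,0,0,2,-1],
    [0.0052,-0.2966,0,0,0,2,-1],
    [0.0052,-0.2966,0,0,0,2,-1],
    [0.0052,-0.2966,0,0,0,2,-1],
    [0.0052,-0.2966,0,0,0,2,-1],
    [0.0013,-0.1483,0,0,0,1,-1],
  ],
)

```text
time: 9.03
tool_pos: [0.5251, -0.0991, 0.1886]
tool_rot: [0.001, 0.835, 0.551, 0.001]
contact_force: [5.4, -1.9, 1.6]
gripper_width: 0.285
grasp_force: 59.1
```

```bash
python3 st.py
```

```text
t 9.0333 pos [ 0.5251 -0.0991  0.1886] yaw 66.80458036479864 zaxis [ 0.0024 -0.0009 -1.    ] q [-18.7  -6.9 108.1  -0.   78.7   4.5]
F [ 5.3607 -1.9495  1.6179] [-0.2515 -0.5493 -0.4208] w 0.28536257805023835 59.12730932235718
shift cm [ 8.5201 -0.0698  0.0598]
0.08520427639545844 -112.72714146358041
```

Request:
move_arm(
  rows=[
    [0.0013,-0.1483,0,0,0,1,-1],
    [0.0052,-0.2966,0,0,0,2,-1],
    [0.0052,-0.2966,0,0,0,2,-1],
    [0.0052,-0.2966,0,0,0,2,-1],
    [0.0052,-0.2966,0,0,0,2,-1],
    [0.0052,-0.2966,0,0,0,2,-1],
    [0.0052,-0.2966,0,0,0,2,-1],
    [0.0052,-0.2966,0,0,0,2,-1],
    [0.0052,-0.2966,0,0,0,2,-1],
    [0.0052,-0.2966,0,0,0,2,-1],
    [0.0052,-0.2966,0,0,0,2,-1],
    [0.0052,-0.2966,0,0,0,2,-1],
    [0.0052,-0.2966,0,0,0,2,-1],
    [0.0052,-0.2966,0,0,0,2,-1],
    [0.0052,-0.2966,0,0,0,2,-1],
    [0.0052,-0.2966,0,0,0,2,-1],
    [0.0052,-0.2966,0,0,0,2,-1],
    [0.0052,-0.2966,0,0,0,2,-1],
    [0.0052,-0.2966,0,0,0,2,-1],
    [0.0013,-0.1483,0,0,0,1,-1],
  ],
)

```text
time: 10.7
tool_pos: [0.4845, -0.0622, 0.1886]
tool_rot: [0.001, 0.969, 0.249, 0.002]
contact_force: [7.8, -4.2, 0.7]
gripper_width: 0.287
grasp_force: 59.0
```

```bash
python3 st.py
```

```text
t 10.7 pos [ 0.4845 -0.0622  0.1886] yaw 28.796035773600195 zaxis [ 0.0037 -0.0015 -1.    ] q [-16.  -13.7 114.   -0.   79.5  45.2]
F [ 7.8197 -4.2433  0.685 ] [-0.2695 -0.8735 -0.4271] w 0.28713481045716305 59.02380108833313
shift cm [ 8.4551 -0.1143  0.0844]
0.08456102002219511 -150.4313015978024
```

Request:
move_arm(
  rows=[
    [0.0013,-0.1483,0,0,0,1,-1],
    [0.0052,-0.2966,0,0,0,2,-1],
    [0.0052,-0.2966,0,0,0,2,-1],
    [0.0052,-0.2966,0,0,0,2,-1],
    [0.0052,-0.2966,0,0,0,2,-1],
    [0.0052,-0.2966,0,0,0,2,-1],
    [0.0052,-0.2966,0,0,0,2,-1],
    [0.0052,-0.2966,0,0,0,2,-1],
    [0.0052,-0.2966,0,0,0,2,-1],
    [0.0052,-0.2966,0,0,0,2,-1],
    [0.0052,-0.2966,0,0,0,2,-1],
    [0.0052,-0.2966,0,0,0,2,-1],
    [0.0052,-0.2966,0,0,0,2,-1],
    [0.0052,-0.2966,0,0,0,2,-1],
    [0.0052,-0.2966,0,0,0,2,-1],
    [0.0052,-0.2966,0,0,0,2,-1],
    [0.0052,-0.2966,0,0,0,2,-1],
    [0.0013,-0.1483,0,0,0,1,-1],
    [0.0013,-0.1483,0,0,0,1,-1],
    [0,0,0,0,0,0,-1],
  ],
)

```text
time: 12.37
tool_pos: [0.4746, -0.0128, 0.1886]
tool_rot: [0.001, 0.999, -0.054, 0.002]
contact_force: [7.2, -5.7, -1.6]
gripper_width: 0.284
grasp_force: 59.0
```

```bash
python3 st.py; python3 - <<'E'
from plant import manip
import cv2,pickle
d={n:manip.grab_frame(n) for n in("scene","top")}
pickle.dump(d,open("f1.pkl","wb"))
cv2.imwrite("pics/g.png",cv2.resize(d["top"]["img"][165:285,220:390],(680,480),interpolation=cv2.INTER_CUBIC))
cv2.imwrite("pics/h.png",cv2.resize(d["scene"]["img"][125:240,205:335],(650,575),interpolation=cv2.INTER_CUBIC))
E
```

```text
t 12.3667 pos [ 0.4746 -0.0128  0.1886] yaw -6.156684535718342 zaxis [ 0.0043 -0.0032 -1.    ] q [-10.5 -15.9 115.8  -0.1  79.8  85.7]
F [ 7.1979 -5.7346 -1.623 ] [-0.6479 -1.0481 -0.4991] w 0.2842351423972847 58.9554101228714
shift cm [ 8.3698 -0.1311  0.0981]
0.08371152125205118 174.7385667629588
```

View pics/g.png

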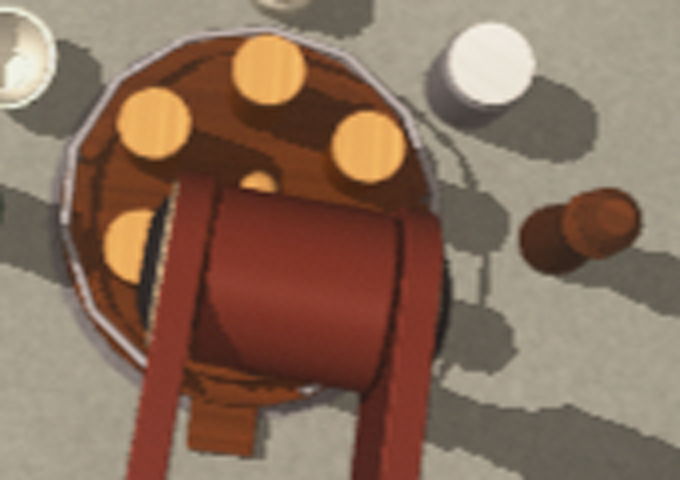

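View pics/h.png

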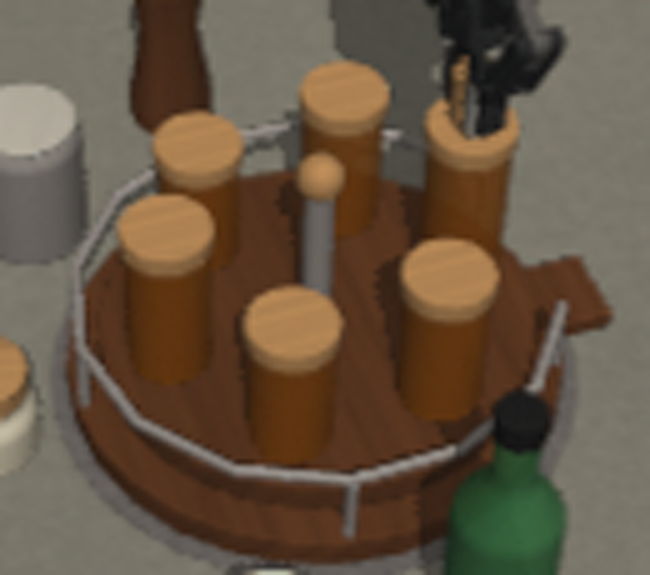

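```bash
python3 - <<'E'
import pickle;from h import *
np.set_printoptions(precision=4,suppress=True)
d=pickle.load(open("f1.pkl","rb"));T=d["top"];S=d["scene"];c=np.array([.558,-.0207])
h=cv2.cvtColor(T["img"],cv2.COLOR_BGR2HSV)
k,l,s,q=cv2.connectedComponentsWithStats(cv2.inRange(h,(8,120,130),(20,255,255)))
def ang(x): v=x[:2]-c;return np.linalg.norm(v),np.degrees(np.arctan2(v[1],v[0]))
for u,z,o in((ct(269,70),.1407,141.18),(ct(154,123),.1284,-159.13),(ct(368,147),.1263,80.87)):
    i=min(range(1,k),key=lambda i:np.hypot(*(q[i]-u)))
    r,a=ang(plane(T,q[i],z)); print("lid",s[i,4],r,a,"turned",(a-o+180)%360-180)
f0=pickle.load(open("f0.pkl","rb"))
# tongue by mask in the first pictures (top): reddish wood outside plinth
for n,f,(x0,x1,y0,y1) in(("top",f0["top"],(262,292,262,285)),("scene",f0["scene"],(305,332,172,195))):
    hh=cv2.cvtColor(f["img"],cv2.COLOR_BGR2HSV);m=cv2.inRange(hh,(0,110,40),(15,255,255))
    ys,xs=np.nonzero(m[y0:y1,x0:x1]);pts=np.array([plane(f,(x+x0,y+y0),.014)[:2] for x,y in zip(xs,ys)])
    R=np.linalg.norm(pts-c,axis=1);p=pts[(R>.146)&(R<.17)]
    a=np.degrees(np.unwrap(np.arctan2(*(p-c).T[::-1])%(2*np.pi)))
    print(n,len(p),a.mean(),a.min(),a.max())
for p in ((578,258),(610,318)): print("scene corner",ang(plane(S,cs(*p),.014)))
print("scene mid",ang(plane(S,cs(594,288),.014)))
E
python3 st.py
```

```text
lid 265 0.08629702913598256 -7.167711553231391 turned -148.3477115532314
lid 271 0.08469922849171466 52.41271783019758 turned -148.4572821698024
lid 266 0.08628397976141297 -65.84797589688844 turned -146.71797589688845
top 142 173.55716741730322 164.43156963934902 182.08806217148637
scene 113 172.62041070958264 160.7121191211919 193.38412147403028
scene corner (np.float64(0.17517384312556583), np.float64(179.8769681150596))
scene corner (np.float64(0.17358958762865734), np.float64(163.41009305975805))
scene mid (np.float64(0.1725748515644239), np.float64(171.57979493801477))
t 12.4667 pos [ 0.4746 -0.0129  0.1886] yaw -6.127098877906872 zaxis [ 0.0043 -0.003  -1.    ] q [-10.5 -15.9 115.8  -0.1  79.8  85.7]
F [ 7.7071 -5.6444 -1.1507] [-0.6671 -1.1164 -0.4334] w 0.2860055052628458 58.940359354019165
shift cm [ 8.3699 -0.1311  0.0979]
0.08371263516520613 174.76835540062837
```

```bash
python3 - <<'E'
import pickle;from h import *
f0=pickle.load(open("f0.pkl","rb"));f1=pickle.load(open("f1.pkl","rb"))
def cen(f,u):
    h=cv2.cvtColor(f["img"],cv2.COLOR_BGR2HSV)
    k,l,s,q=cv2.connectedComponentsWithStats(cv2.inRange(h,(8,120,130),(20,255,255)))
    i=min(range(1,k),key=lambda i:np.hypot(*(q[i]-u)));return q[i],s[i,4]
c=np.array([.558,-.0207])
H=[.1375,.1263,.1407,.1284,.1356]
A=[(208,283),(371,325),(480,218),(424,130),(272,97)];B=[(345,92),(197,140),(166,222),(293,320),(448,272)]
for i,(a,b) in enumerate(zip(A,B)):
    r=[]
    for f,u in((f0,a),(f1,b)):
        q,n=cen(f["scene"],cs(*u));v=plane(f["scene"],q,H[i]-.004)[:2]-c;r.append((np.linalg.norm(v).round(4),np.degrees(np.arctan2(v[1],v[0])).round(2),int(n)))
    print(r,(r[1][1]-r[0][1]+180)%360-180)
v=tri(f0,(283.9,212),(268.8,159.5));print(v)
E
```

```text
[(np.float64(0.0835), np.float64(21.28), 233), (np.float64(0.0854), np.float64(-127.38), 181)] -148.66
[(np.float64(0.0857), np.float64(82.13), 236), (np.float64(0.0844), np.float64(-66.28), 188)] -148.41
[(np.float64(0.0859), np.float64(143.39), 210), (np.float64(0.0826), np.float64(-8.2), 225)] -151.58999999999997
[(np.float64(0.0886), np.float64(-158.25), 181), (np.float64(0.081), np.float64(54.01), 237)] -147.74
[(np.float64(0.087), np.float64(-100.32), 179), (np.float64(0.0848), np.float64(115.8), 231)] -143.88
[ 0.55812839 -0.02002645  0.15456993]
```

```bash
python3 - <<'E'
import pickle;from h import *
f0=pickle.load(open("f0.pkl","rb"));S=f0["scene"];c=np.array([.558,-.0207])
for n,p,z in(("knob lid now",(473,126),.163),("knob lid before",(162,140),.163),("gap end near",(563,303),.068),("gap end far",(490,178),.068)):
    x=plane(S,cs(*p),z);v=x[:2]-c;print(n,x,np.linalg.norm(v),np.degrees(np.arctan2(v[1],v[0])))
E
```

```text
knob lid now [ 0.47318745 -0.0093894   0.163     ] 0.08556341488187555 172.40385682185038
knob lid before [ 0.6240607 -0.0704926  0.163    ] 0.08272436085853956 -37.006800189688896
gap end near [0.44144842 0.04801323 0.068     ] 0.13529884931493683 149.4784366638092
gap end far [ 0.42773525 -0.05456688  0.068     ] 0.13459521455913032 -165.42658961097965
```

Request:
move_arm(
  rows=[
    [0,-0.04,0,0,0,0.3,-1],
    [0,-0.04,0,0,0,0.2,-1],
    [0,0,0,0,0,0,-1],
    [0,0,0,0,0,0,-1],
    [0,0,0,0,0,0,-1],
    [0,0,0,0,0,0,-1],
    [0,0,0,0,0,0,-1],
    [0,0,0,0,0,0,-1],
  ],
)

```text
time: 13.13
tool_pos: [0.4747, -0.0122, 0.1886]
tool_rot: [0.001, 0.998, -0.058, 0.002]
contact_force: [7.8, -5.7, -1.0]
gripper_width: 0.287
grasp_force: 59.0
```

```bash
python3 st.py; python3 -c "
from plant import manip
print(manip.job_done())"
```

```text
t 13.1333 pos [ 0.4747 -0.0122  0.1886] yaw -6.6352496694342475 zaxis [ 0.0044 -0.0032 -1.    ] q [-10.4 -15.9 115.7  -0.1  79.8  86.3]
F [ 7.8254 -5.7243 -0.9729] [-0.727  -1.0368 -0.4654] w 0.28744233015823967 58.97459149360657
shift cm [ 8.3649 -0.1385  0.1015]
0.08366396770254575 174.3111197530114
the job is handed in; nothing more can be done
None
```

I turned the carousel about 148° clockwise, so the knobbed jar now stands at the front to within about 1° as measured. I handed the job in at 13 s with the gripper still holding the knob at 59 N, and the pictures taken just before the last 0.5° correction showed none of the things in view around it moved (the bowl and salt pot were mostly out of frame).

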